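Power up the plate mixer and hold its pulse key

ROBOT

A 6-joint arm with a two-finger parallel gripper is mounted at the origin on a cart in front of the work surface, level with it; the furniture and walls round the work are solid. World frame = base frame: x ahead of the robot, y to its left, z up, the work surface at z = 0. Lengths are in m, angles in degrees, forces in N, time in s.
With the tool pointing down it reaches from about 0.4 to 0.825 m from the base axis. Payload 7 kg.
Tool frame: the origin (TCP) lies at the very end of the fingers, on their centre line; the grasp point (between the pads) lies 19 mm behind it; z points along the fingers, y is the line along which they close (so a half turn about z gives the same grasp; the last joint's range is limited). The gripper opens to 88 mm and grips with 3 to 60 N. Pads are 19 mm wide; open, the fingers measure 130 mm over their backs; the gripper's body (78 mm by 193 mm) begins 47 mm behind the grasp point.
Start: joints at [-54.712, 20.546, 0.682, 0, -70.136, -16.507], TCP at [0.217, -0.639, 0.227] pointing down, gripper open.
Joint ranges: [-176.03, 176.03], [-82.01, 121.73], [-58.28, 71.71], [-173.87, 95.51], [-174.79, -0.11], [-173.66, 173.66]. Speed limits (degrees/s): [136.94, 136.94, 172.46, 180, 180, 180].

INTERFACE

Orientations are given as [roll, pitch, yaw] about the fixed x, y, z axes, in that order (R = Rz(yaw) Ry(pitch) Rx(roll)).
In Python, from plant import get_state, capture, close_job, regions_of gives the robot as it stands.
- The arm moves only by the tool jog_arm, never from a script. Its argument "moves" is a list of rows, each a list of 3 entries, a list of its own where there are three numbers: the shift along the tool's x, y, z in cm, then the turn about the tool's z in degrees, then the finger opening in cm, from 0 to 8.76. A call has 1 to 12 rows; each row shifts and turns the commanded pose from where the row before left it, along the tool's axes as they then stand; what a row does not reach is not made up. A row lasts 1/8 s, in which the tool goes at most 62.5 mm and 10.7 degrees, less where a joint would pass 70% of its speed; a pose out of reach is approached as far as the arm can. A call is refused whole if a number of a shift passes 6.25 or a number of a turn 10.7, either way. A call with a gripper value outside its range is refused whole. The fingers move at their own pace and stop on an object; "newtons" is the grip in N (left out, the last holds). Time passes only in rows, so rows that do not move let the fingers close. It gives the time, the measured TCP pose, the force, the opening and the grip force at its end, in the units of the state.
- get_state(): the state, without advancing time (a new reading comes with each control period).
- capture(name): name is "scene" or "top"; returns a dict with "pixels" (384x512x3 uint8, blue, green, red), "mtx" (3x3 intrinsics, pixels), "k1" (the pictures are not rectified: a ray, as slopes to the right and down, at radius r is drawn at 1 + k1 r^2 times it, then the intrinsics apply), "world_from_camera" (4x4, takes a point from camera to world coordinates). Camera axes: x right, y down, z forward; pixel columns grow to the right and rows downward; lengths in m; the calibration is good to about 2 mm. A picture is of the moment at which its call begins. There is no depth.
- close_job(): hands the job in; it is judged then, once.
Trained networks look in a picture, given as the dict that the camera call returned (one of the last four; its "shot" number tells which), for a name from the list of things; names that differ only in an ending like _2 or _b are one class to them, and where a whole thing is asked for, a point or a joint stands for the part that bears it (a point fixed in the world has none). Each returns a list of dicts, best first, with "confidence" (0 to 1); they miss things now and then, are a little off and sometimes report something else, mostly with a low value. They report only what shows in the picture. A call takes as long as a camera call.
- regions_of(picture, thing): "pixels" (384x512 bool, what is visible of it) and "pixel" ([column, row] in pixels, amid what is visible of it).
The state is a dict: "time_s": time; "joints": joint angles; "qd": joint speeds; "joint_torque": joint torques, N m; "tcp_pos": TCP position; "eef_rot": TCP orientation; "contact_force": force on the tool from outside, world axes, zero at the start; "moment": the same for the moment, N m; "gripper_width": finger opening in m; "gripper_force": force on a finger pad.
Only numpy, scipy, OpenCV 4.12 (cv2) and the standard library are available. Lean on these libraries where they do the work, as an engineer would, in place of code of your own. Each camera call takes 0.05 s, during which the arm holds its last target. There are 200 camera calls.

TASK

Give the plate on the mixer a pulse, using only the closed fingertips. On the outlet block, press down the raised end of the wide rocker until it is fully over, then do the same with the narrow rocker, then press the large round key of the mixer all the way down and keep it down: finish while still holding it. Press none of the mixer's other keys, pick nothing up, and leave the loose things where they are.

Things in the scene. Friction and masses are not known exactly. Their poses are not given: they have to be found in the camera images.
- outlet_block: White outlet block, 140 x 200 x 40 mm (x, y, z), fixed to the worktop, left or right of the robot's centre line, with the mixer on the other side. Origin: centre of its underside; x points away from the robot at yaw 0, z up. Its nearer half carries two black rockers, 100 mm apart along y; which is on which side varies. Two flush round sockets are in its far half.
- master_end (a point): Spot to press on the WIDE rocker (master switch): on its top face, near the raised end. The rocker is a flat black plate 52 mm long (block's x), 44 mm wide, hinged across its middle, 18 mm from the spot and 57 mm above the worktop; its end nearer the robot is raised. The spot starts about 65 mm above the worktop and is at 56 mm when fully over. Grey bezel round it: 45 mm high.
- master_rocker (a joint): Tilt of the wide rocker: 0 = off (near end up), 0.5 rad = fully on (near end down, at its stop). No spring: it stays where it is left; about 3 N at the spot moves it.
- outlet_end (a point): The same spot on the NARROW rocker, 20 mm wide, otherwise with the same shape, length and heights.
- outlet_rocker (a joint): Tilt of the narrow rocker: 0 = off, 0.5 rad = fully on; behaves like the wide one.
- mixer: White plate mixer 170 x 180 mm (x, y), fixed to the worktop. Origin: centre of its underside; x points away from the robot at yaw 0. Its front 70 mm (nearer the robot) is a low deck 45 mm high with three black keys; behind that is a 63 mm high housing with a metal platform and a clear 24-well plate, up to 83 mm high.
- pulse_key_top (a point): Centre of the top of the large round pulse key, 32 mm across, alone in its own round housing (48 mm across, 57 mm above the worktop) on the deck's right-hand half (mixer frame x -50, y -50 mm). Its top is 69 mm above the worktop when up and 61 mm when all the way down.
- pulse_key (a joint): Travel of the round key: 0 = up, 0.008 m = all the way down, at its stop; a spring pushes it back up, with about 1.5 N at the top and 5 N at the bottom.
- bar_key (a joint): Travel (0 to 0.005 m) of the narrow bar-shaped key, 34 x 12 mm, at mixer frame (-50, +18) mm. Its top is 56 mm above the worktop. Not to be pressed.
- square_key (a joint): Travel (0 to 0.005 m) of the small square key, 14 x 14 mm, at mixer frame (-50, +54) mm. Its top is 56 mm above the worktop. Not to be pressed.
- beaker: Loose empty beaker, 64 mm across, 76 mm high, between the two devices. Origin: centre of its foot. Bystander.
- swab_tube: Loose capped swab tube, 95 mm long, 20 mm high, lying between the two devices. Origin: centre of its underside. Bystander.
- bottle: Loose clear reagent bottle, 56 mm across, 105 mm high, at the right. Origin: centre of its foot. Bystander.
- marker: Loose marker pen lying at the right, about 134 mm long, 14 mm high. Origin: centre of its underside. Bystander.
- tape: Loose roll of tape lying flat, 69 mm across, 19 mm high, at the right rear. Origin: centre of its underside. Bystander.

How it is judged (in metres and radians):
On the way, in this order (a step that is already met when the one before it is completed fails the run):
1. the wide rocker is pressed fully over (value of joint master_rocker above 0.4 rad), for 0.1 s.
2. then the narrow rocker is pressed fully over (value of joint outlet_rocker above 0.4 rad), for 0.1 s.
3. then the round key is pressed down by the fingers (value of joint pulse_key above 0.0055 m and contact force between the fingers and pulse_key above 1 N), for 0.2 s.
At the end, for the whole second after the job is handed in: Both rockers are over (at least 0.4 of 0.5 rad) and the fingers still hold the round key down (at least 5.5 of 8 mm, with more than 1 N); the other two keys are up (all of step 3 and value of joint each of master_rocker, outlet_rocker above 0.4 rad and value of joint each of bar_key, square_key below 0.0025 m); the arm keeps its last pose, push and grip.
It fails at once if the narrow rocker is pushed before the wide one is over (value of joint outlet_rocker above 0.2 rad and value of joint master_rocker below 0.35 rad).
It fails at once if the round key is pressed before both rockers are over (value of joint pulse_key above 0.003 m and value of joint any of master_rocker, outlet_rocker below 0.35 rad).
It fails at once if the bar key or the square key is pressed (value of joint any of bar_key, square_key above 0.0025 m).
It fails at once if a loose thing is lifted, knocked or shifted by more than 25 mm (distance of any of beaker, swab_tube, bottle, marker, tape from where it was at the start of the episode above 0.025 m).
It also fails if it takes over 48 s, if anything falls off the work surface, if the arm or the gripper's body presses on something with over 40 N, if the wrist force passes 120 N, or if a joint passes its speed limit or range.

## Working session

There is one attempt and no reset: what is moved stays moved. The work goes in short steps, Python scripts to look and compute and a tool call to move; the robot and the scene stay as the last step left them, time stands still between calls to the robot, and variables do not carry over. Pictures are saved under pics/ and viewed, at most 10 in all, crops included, and the job is handed in when it is done.

Besides the shell and the picture viewer there is one more tool, called after "Request:" as name(argument=value, ...), one argument or row to a line, values as JSON. jog_arm: Moves the arm, as the interface text tells. Its arguments: {"type":"object","properties":{"moves":{"type":"array"},"newtons":{"type":"number"}},"required":["moves"]}

```bash
mkdir -p pics
cat > h.py <<'E'
import numpy as np, cv2
from plant import get_state, capture, close_job, regions_of
def ray(p,uv):
    K=p["mtx"];T=np.array(p["world_from_camera"])
    d=np.array([(uv[0]-K[0][2])/K[0][0],(uv[1]-K[1][2])/K[1][1]])
    u=d.copy()
    for _ in range(30): u=d/(1+p["k1"]*(u@u))
    return T[:3,3],T[:3,:3]@np.array([u[0],u[1],1])
def at(p,uv,z):
    o,d=ray(p,uv); return o+d*(z-o[2])/d[2]
def proj(p,X):
    K=p["mtx"];T=np.linalg.inv(np.array(p["world_from_camera"]));c=T[:3,:3]@X+T[:3,3];u=c[:2]/c[2];u=u*(1+p["k1"]*(u@u))
    return np.array([K[0][0]*u[0]+K[0][2],K[1][1]*u[1]+K[1][2]])
E
python3 - <<'E'
from h import *
s=get_state();print({k:np.round(s[k],3) for k in s})
P={}
for n in("top","scene"):
    p=P[n]=capture(n);cv2.imwrite(f"pics/{n}0.png",p["pixels"])
    print(n,np.round(np.array(p["world_from_camera"])[:3],3).tolist())
    for t,z in(("outlet_block",.04),("master_end",.06),("outlet_end",.06),("pulse_key_top",.069),("bar_key",.056),("square_key",.056),("mixer",.06),("beaker",.07),("swab_tube",.02),("bottle",.1),("marker",.01),("tape",.02)):
        for r in regions_of(p,t)[:2]:
            m=r["pixels"];ys,xs=np.nonzero(m);c=(xs.mean(),ys.mean())
            print(t,round(r["confidence"],2),np.round(r["pixel"]),np.round(c,1),m.sum(),np.round(at(p,c,z),3),xs.min(),xs.max(),ys.min(),ys.max())
E
```

```text
{'time_s': np.float64(0.0), 'joints': array([-5.4711e+01,  2.0590e+01,  6.3200e-01, -2.1000e-02, -7.0133e+01,
       -1.6508e+01]), 'qd': array([-0.02 , -0.006, -0.039,  0.044,  0.012,  0.101]), 'joint_torque': array([ 0.0000e+00, -5.8272e+01,  2.9305e+01,  6.9970e+00,  7.0000e-03,
       -0.0000e+00]), 'tcp_pos': array([ 0.217, -0.639,  0.226]), 'eef_rot': array([ 1.79908e+02, -7.00000e-03, -1.61226e+02]), 'contact_force': array([-1.5  , -0.487, -0.184]), 'moment': array([ 0.016, -0.023, -0.073]), 'gripper_force': np.float64(0.0), 'gripper_width': np.float64(0.088)}
top [[-0.005, -0.987, 0.16, 0.354], [-1.0, 0.003, -0.012, -0.087], [0.012, -0.16, -0.987, 1.454]]
outlet_block 0.96 [150. 199.] [148.5 198.2] 2208 [0.566 0.236 0.04 ] 113 184 171 228
outlet_block 0.73 [284. 212.] [283.7 211.7] 23 [ 0.522 -0.19   0.04 ] 282 285 208 215
master_end 0.74 [161. 210.] [160.1 208.6] 237 [0.53  0.194 0.06 ] 152 168 200 217
pulse_key_top 0.51 [306. 216.] [305.2 217.1] 69 [ 0.502 -0.254  0.069] 301 310 213 221
pulse_key_top 0.3 [223. 190.] [221.6 191.4] 382 [0.582 0.003 0.069] 211 232 181 203
bar_
[... 1089 characters left out ...]
[233. 224.] [231.8 222.1] 633 [0.575 0.021 0.069] 221 243 207 239
mixer 0.9 [277. 180.] [275.3 176.4] 3210 [ 0.56  -0.196  0.06 ] 237 316 143 211
mixer 0.19 [300. 171.] [300.6 169.9] 70 [ 0.507 -0.26   0.06 ] 296 305 166 174
beaker 0.94 [232. 220.] [232.3 221.3] 615 [0.575 0.018 0.07 ] 221 243 206 238
swab_tube 0.59 [267. 248.] [262.9 244.5] 170 [0.483 0.011 0.02 ] 247 277 236 253
bottle 0.96 [315. 136.] [314.1 133.3] 394 [ 0.528 -0.388  0.1  ] 305 322 118 147
marker 0.66 [341. 149.] [340.1 147.5] 101 [ 0.458 -0.468  0.01 ] 338 342 134 161
tape 0.54 [268. 248.] [263.3 244.9] 167 [0.481 0.011 0.02 ] 248 278 237 253
tape 0.53 [260. 134.] [260.9 136.4] 286 [ 0.705 -0.368  0.02 ] 251 271 128 145
```

Run:
```python
import cv2,numpy as np
t=cv2.imread("pics/top0.png");s=cv2.imread("pics/scene0.png")
f=lambda i,x,y,w,h,k:cv2.resize(i[y:y+h,x:x+w],(w*k,h*k),interpolation=cv2.INTER_CUBIC)
a=np.hstack([f(t,105,160,100,75,4),f(t,250,160,100,75,4)])
b=np.hstack([f(s,140,250,100,75,4),f(s,230,140,100,75,4)])
cv2.imwrite("pics/c0.png",np.vstack([a,b]))
```

```text
(no output)
```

View pics/c0.png

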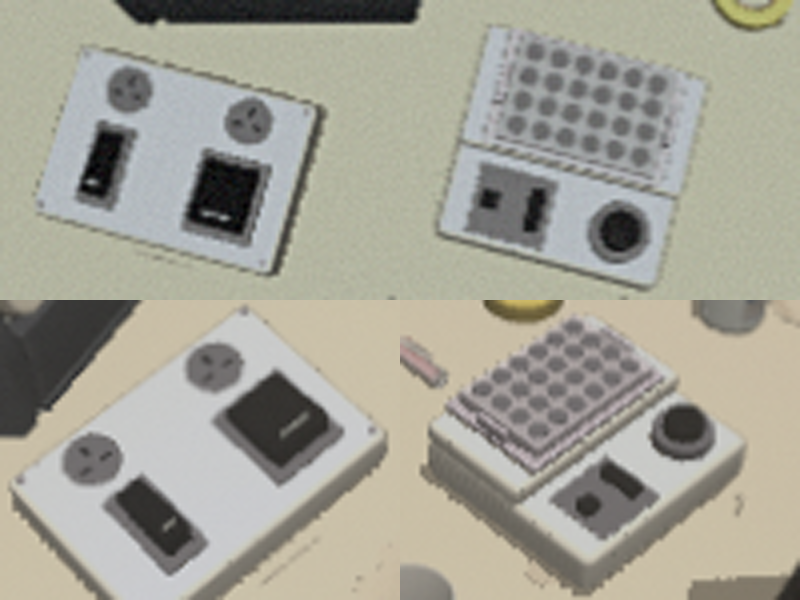

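View pics/top0.png

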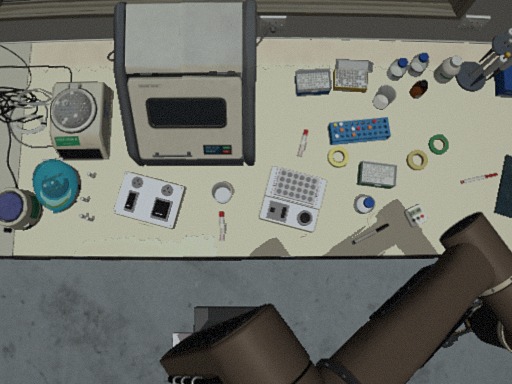

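```bash
cat > m.py <<'E'
from h import *
from scipy.optimize import least_squares
T=capture("top");S=capture("scene")
def t1(x,y):return T,(105+x/4-.4,160+y/4-.4)
def t2(x,y):return T,(250+(x-400)/4-.4,160+y/4-.4)
def s1(x,y):return S,(140+x/4-.4,250+(y-300)/4-.4)
def s2(x,y):return S,(230+(x-400)/4-.4,140+(y-300)/4-.4)
B=[(t1(83,47),.07,.1,.04),(t1(320,103),.07,-.1,.04),(t1(272,272),-.07,-.1,.04),(t1(38,211),-.07,.1,.04),(s1(245,308),.07,-.1,.04),(s1(388,437),-.07,-.1,.04),(s1(12,485),.07,.1,.04)]
M=[(t2(490,27),.085,.09,.063),(t2(708,82),.085,-.09,.063),(t2(655,287),-.085,-.09,.045),(t2(437,232),-.085,.09,.045),(s2(745,440),-.085,-.09,.045),(s2(585,560),-.085,.09,.045),(t2(620,230),-.05,-.05,.069),(s2(684,425),-.05,-.05,.069)]
def W(q,x,y,z):
    c,s=np.cos(q[2]),np.sin(q[2]);return np.array([q[0]+c*x-s*y,q[1]+s*x+c*y,z])
def fit(L,q0):
    r=least_squares(lambda q:np.concatenate([proj(a[0],W(q,x,y,z))-a[1] for a,x,y,z in L]),q0,loss="soft_l1")
    print("fit",np.round(r.x,4),"deg",np.round(np.degrees(r.x[2]),2));print(np.round(r.fun.reshape(-1,2),1).tolist());return r.x
b=fit(B,[.57,.24,-.2]);m=fit(M,[.56,-.22,-.2])
print("pulse fit",W(m,-.05,-.05,.069),"top",at(*t2(620,230),.069),"scene",at(*s2(684,425),.069))
def loc(q,P):
    c,s=np.cos(q[2]),np.sin(q[2]);d=P-np.array([q[0],q[1],P[2]]);return np.round([c*d[0]+s*d[1],-s*d[0]+c*d[1]],4)
for n in("master_end","outlet_end"):
    for p in(T,S):
        for r in regions_of(p,n)[:1]:
            ys,xs=np.nonzero(r["pixels"]);print(n,loc(b,at(p,(xs.mean(),ys.mean()),.057)))
print("bezels top", [loc(b,at(*t1(*u),.045)) for u in((228,197),(106,165))],"marks",[loc(b,at(*u,.065)) for u in(t1(213,215),t1(94,183),s1(293,427),s1(168,523))])
for n,x,y in(("master",-.03,-.05),("outlet",-.03,.05)):
    for dx in(0,-.018):print(n,dx,np.round(W(b,x+dx,y,.06),4))
E
python3 m.py
```

```text
fit [ 0.5638  0.2366 -0.2489] deg -14.26
[[-0.9, -1.0], [-0.2, -0.1], [-0.0, 0.5], [-2.2, 0.2], [0.7, -1.7], [1.8, -1.2], [-1.0, 0.2]]
fit [ 0.564  -0.2176 -0.2685] deg -15.38
[[-0.4, -2.3], [0.6, -1.2], [0.0, 0.4], [-1.3, -0.9], [2.1, 0.3], [1.0, 1.9], [0.0, -0.3], [0.7, -1.0]]
pulse fit [ 0.50255601 -0.25256057  0.069     ] top [ 0.5015494  -0.25252861  0.069     ] scene [ 0.50240671 -0.24778242  0.069     ]
master_end [-0.0228 -0.0481]
master_end [-0.0187 -0.0472]
outlet_end [-0.0221  0.0498]
outlet_end [-0.0176  0.0518]
bezels top [array([-0.0204, -0.0512]), array([-0.0197,  0.0496])] marks [array([-0.0382, -0.0481]), array([-0.037 ,  0.0489]), array([-0.0339, -0.0475]), array([-0.0309,  0.0508])]
master 0 [0.5224 0.1956 0.06  ]
master -0.018 [0.505 0.2   0.06 ]
outlet 0 [0.5471 0.2925 0.06  ]
outlet -0.018 [0.5296 0.2969 0.06  ]
```

Request:
jog_arm(
  moves=[
    [[0,0,0],8.3,0],
    [[0,0,0],8.3,0],
    [[0,0,0],8.3,0],
    [[0,0,0],8.2,0],
    [[0,0,0],0,0],
    [[0,0,0],0,0],
  ],
  newtons=20,
)

```text
time_s: 2.35
tcp_pos: [0.2173, -0.6391, 0.2266]
eef_rot: [-180.0, 0.0, 165.9]
contact_force: [-0.1, -0.1, -0.8]
gripper_width: 0.033
gripper_force: 0.0
```

```bash
cat > go.py <<'E'
import sys;sys.stdout,o=open("/dev/null","w"),sys.stdout
from m import *
sys.stdout=o
pts={"master":W(b,-.041,-.049,0),"outlet":W(b,-.041,.0505,0),"pulse":np.array([.5022,-.2515,0]),"via":np.array([.4,-.5,0])}
from scipy.spatial.transform import Rotation as R
def rel(name,frm=None):
    s=get_state();p=np.array(s["tcp_pos"]) if frm is None else frm
    d=pts[name]-p;d[2]=0;e=R.from_euler("xyz",s["eef_rot"],degrees=True).as_matrix()
    print(name,"xy",np.round(pts[name][:2],4),"tool cm",np.round(e.T@d*100,2),"tcp",np.round(p,4),"yaw",np.round(s["eef_rot"],2),"F",np.round(s["contact_force"],1),"t",s["time_s"])
E
python3 -c "
from go import *
rel('via');rel('master',pts['via']);rel('outlet',pts['master']);rel('pulse',pts['outlet'])"
```

```text
via xy [ 0.4 -0.5] tool cm [-14.27  17.98   0.  ] tcp [ 0.2173 -0.639   0.2265] yaw [180.    -0.   165.72] F [-0.1  0.1 -0.3] t 2.65
master xy [0.512  0.1992] tool cm [ 6.39 70.53  0.  ] tcp [ 0.4 -0.5  0. ] yaw [180.    -0.   165.72] F [-0.1  0.1 -0.3] t 2.65
outlet xy [0.5365 0.2957] tool cm [0.   9.95 0.  ] tcp [0.512  0.1992 0.    ] yaw [180.    -0.   165.72] F [-0.1  0.1 -0.3] t 2.65
pulse xy [ 0.5022 -0.2515] tool cm [-10.17 -53.87  -0.  ] tcp [0.5365 0.2957 0.    ] yaw [180.    -0.   165.72] F [-0.1  0.1 -0.3] t 2.65
```

Request:
jog_arm(
  moves=[
    [[-3.6,4.5,0],0,0],
    [[-3.6,4.5,0],0,0],
    [[-3.6,4.5,0],0,0],
    [[-3.5,4.5,0],0,0],
    [[0.5,5.5,0],0,0],
    [[0.5,5.5,0],0,0],
    [[0.5,5.5,0],0,0],
    [[0.5,5.5,0],0,0],
    [[0.5,5.5,0],0,0],
    [[0.5,5.5,0],0,0],
    [[0.5,5.5,0],0,0],
    [[0.5,5.5,0],0,0],
  ],
)

```text
time_s: 4.15
tcp_pos: [0.4705, -0.062, 0.227]
eef_rot: [180.0, 0.1, 165.7]
contact_force: [0.9, -0.2, 0.5]
gripper_width: 0.0005
gripper_force: 0.0
```

Request:
jog_arm(
  moves=[
    [[0.6,5.5,0],0,0],
    [[0.6,5.5,0],0,0],
    [[0.6,5.5,0],0,0],
    [[0.6,5.5,0],0,0],
    [[0,4.5,0],0,0],
    [[0,0,0],0,0],
    [[0,0,0],0,0],
  ],
)

```text
time_s: 5.03
tcp_pos: [0.5124, 0.1988, 0.2263]
eef_rot: [-180.0, -0.0, 165.7]
contact_force: [-0.5, -0.9, 0.8]
gripper_width: 0.0002
gripper_force: 0.0
```

```bash
sed -i 's/^from m import \*/from h import */; s/^pts=.*/pts={"master":np.array([.512,.1992,0]),"outlet":np.array([.5365,.2957,0]),"pulse":np.array([.5022,-.2515,0])}/' go.py; python3 -c "
from go import *
rel('master');print(get_state()['gripper_width'])"
```

```text
master xy [0.512  0.1992] tool cm [0.05 0.03 0.  ] tcp [0.5124 0.1988 0.2263] yaw [-1.7997e+02 -3.0000e-02  1.6572e+02] F [-0.5 -0.9  0.8] t 5.025
0.0002333364701426028
```

Descend to 85 mm and look.

Request:
jog_arm(
  moves=[
    [[0,0,5],0,0],
    [[0,0,5],0,0],
    [[0,0,4.1],0,0],
    [[0,0,0],0,0],
    [[0,0,0],0,0],
  ],
)

```text
time_s: 5.65
tcp_pos: [0.5138, 0.1988, 0.0874]
eef_rot: [179.9, 0.1, 165.7]
contact_force: [0.5, 0.5, 0.3]
gripper_width: 0.0006
gripper_force: 0.0
```

Run:
```python
from go import *
rel("master")
p=capture("scene");i=p["pixels"]
cv2.imwrite("pics/s1.png",cv2.resize(i[210:340,120:290],None,fx=4,fy=4,interpolation=cv2.INTER_CUBIC))
print(proj(p,np.array(get_state()["tcp_pos"])))
```

```text
master xy [0.512  0.1992] tool cm [ 0.18 -0.01 -0.  ] tcp [0.5138 0.1988 0.0874] yaw [1.7993e+02 9.0000e-02 1.6567e+02] F [0.5 0.5 0.3] t 5.65
[214.10878929 277.62629896]
```

View pics/s1.png

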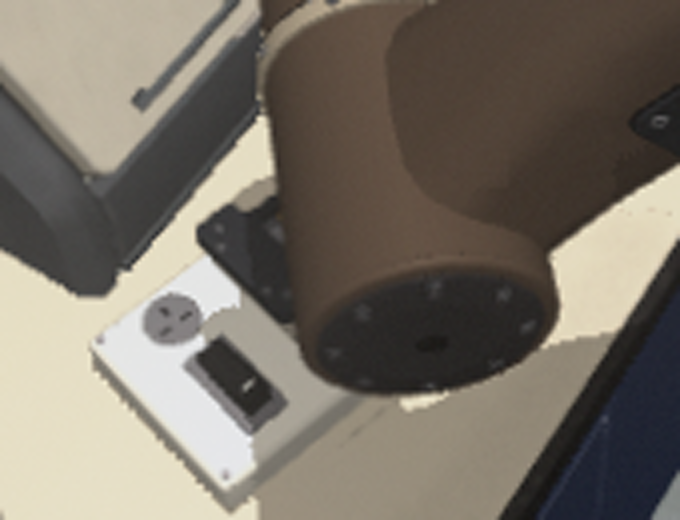

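The forearm hides the wide rocker. The narrow one at crop (240,385) is still untouched, and the gripper is clear of the incubator. I'll press in small steps and watch the force.

Request:
jog_arm(
  moves=[
    [[0.2,0,1],0,0],
    [[0,0,1],0,0],
    [[0,0,0.5],0,0],
    [[0,0,0.3],0,0],
    [[0,0,0],0,0],
  ],
)

```text
time_s: 6.32
tcp_pos: [0.5105, 0.1994, 0.0573]
eef_rot: [-180.0, -0.0, 165.7]
contact_force: [-1.7, 0.0, 2.1]
gripper_width: 0.0003
gripper_force: 1.0
```

Request:
jog_arm(
  moves=[
    [[0,0,0.2],0,0],
    [[0,0,0.1],0,0],
    [[0,0,0],0,0],
    [[0,0,0],0,0],
  ],
)

```text
time_s: 6.82
tcp_pos: [0.5108, 0.1994, 0.0563]
eef_rot: [180.0, 0.0, 165.7]
contact_force: [-8.9, 0.0, 19.7]
gripper_width: 0.0006
gripper_force: 10.9
```

20 N at 56 mm fits the stop. I'll lift and move back out of view to check.

Request:
jog_arm(
  moves=[
    [[0,0,-3],0,0],
    [[0,0,-5],0,0],
    [[0,-5,-3],0,0],
    [[0,-6,0],0,0],
    [[0,-6,0],0,0],
    [[0,-6,0],0,0],
    [[0,0,0],0,0],
  ],
)

```text
time_s: 7.7
tcp_pos: [0.4526, -0.0266, 0.1647]
eef_rot: [-180.0, 0.0, 165.4]
contact_force: [0.7, 1.2, 0.5]
gripper_width: 0.0007
gripper_force: 0.0
```

Run:
```python
from go import *
rel("outlet")
i=capture("scene")["pixels"];t=capture("top")["pixels"]
f=lambda i,x,y:cv2.resize(i[y:y+75,x:x+100],None,fx=4,fy=4,interpolation=cv2.INTER_CUBIC)
cv2.imwrite("pics/c2.png",np.hstack([f(i,140,250),f(t,105,160)]))
```

```text
outlet xy [0.5365 0.2957] tool cm [-1.00e-02  3.33e+01 -0.00e+00] tcp [ 0.4526 -0.0266  0.1647] yaw [-1.8000e+02  2.0000e-02  1.6544e+02] F [0.7 1.2 0.5] t 7.7
```

View pics/c2.png

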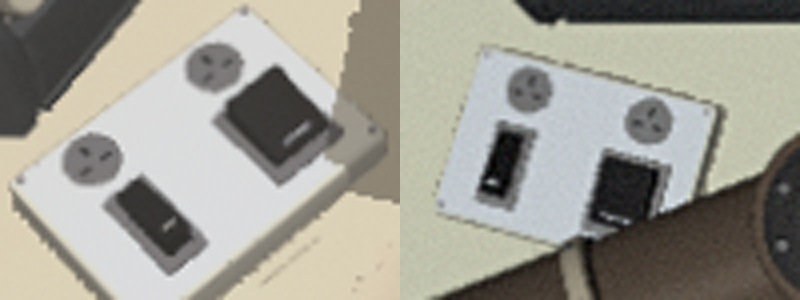

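The wide rocker has tipped over: its far end is now up and its near mark has dropped to about crop (303,135). The narrow one is unchanged, so it is next.

Request:
jog_arm(
  moves=[
    [[0,5.5,0],0,0],
    [[0,5.5,0],0,0],
    [[0,5.5,0],0,0],
    [[0,5.5,0],0,0],
    [[0,5.5,0],0,0],
    [[0,5.8,0],0,0],
    [[0,0,4],0,0],
    [[0,0,3.5],0,0],
    [[0,0,0],0,0],
    [[0,0,0],0,0],
  ],
)

```text
time_s: 9.05
tcp_pos: [0.5369, 0.3004, 0.0907]
eef_rot: [180.0, 0.1, 165.8]
contact_force: [-0.2, 0.5, 0.0]
gripper_width: 0.0005
gripper_force: 0.0
```

```bash
python3 -c "
from go import *
rel('outlet')"
```

```text
outlet xy [0.5365 0.2957] tool cm [-0.08 -0.47 -0.  ] tcp [0.5369 0.3004 0.0907] yaw [1.7996e+02 7.0000e-02 1.6576e+02] F [-0.2  0.5  0. ] t 9.05
```

Request:
jog_arm(
  moves=[
    [[0,-0.5,1.2],0,0],
    [[0,0,1],0,0],
    [[0,0,0.6],0,0],
    [[0,0,0.4],0,0],
    [[0,0,0],0,0],
  ],
)

```text
time_s: 9.68
tcp_pos: [0.5349, 0.2943, 0.0573]
eef_rot: [-180.0, -0.0, 165.7]
contact_force: [-0.7, 0.8, 1.1]
gripper_width: 0.0003
gripper_force: 0.3
```

Request:
jog_arm(
  moves=[
    [[0,0,0.2],0,0],
    [[0,0,0.1],0,0],
    [[0,0,0],0,0],
    [[0,0,0],0,0],
  ],
)

```text
time_s: 10.18
tcp_pos: [0.5353, 0.2944, 0.0564]
eef_rot: [180.0, 0.1, 165.7]
contact_force: [-6.6, -1.6, 15.1]
gripper_width: 0.0005
gripper_force: 8.0
```

Request:
jog_arm(
  moves=[
    [[0,0,-3],0,0],
    [[0,0,-5],0,0],
    [[0,-5,-3.5],0,0],
    [[-1,-5.4,0],0,0],
    [[-1,-5.4,0],0,0],
    [[-1,-5.4,0],0,0],
    [[-1,-5.4,0],0,0],
    [[-1,-5.4,0],0,0],
    [[-1,-5.4,0],0,0],
    [[-1,-5.4,0],0,0],
    [[-1,-5.4,0],0,0],
    [[-1,-5.4,0],0,0],
  ],
)

```text
time_s: 11.68
tcp_pos: [0.4897, -0.2493, 0.1699]
eef_rot: [-180.0, 0.1, 165.7]
contact_force: [1.5, 0.7, 0.5]
gripper_width: 0.0004
gripper_force: 0.0
```

Run:
```python
from go import *
rel("pulse")
p=capture("scene");i=p["pixels"];t=capture("top")["pixels"]
f=lambda i,x,y:cv2.resize(i[y:y+75,x:x+100],None,fx=4,fy=4,interpolation=cv2.INTER_CUBIC)
cv2.imwrite("pics/c3.png",np.vstack([np.hstack([f(i,140,250),f(t,105,160)]),np.hstack([f(i,230,140),f(t,250,160)])]))
```

```text
pulse xy [ 0.5022 -0.2515] tool cm [-1.26  0.09  0.  ] tcp [ 0.4897 -0.2493  0.1699] yaw [-1.7999e+02  8.0000e-02  1.6569e+02] F [1.5 0.7 0.5] t 11.675
```

View pics/c3.png

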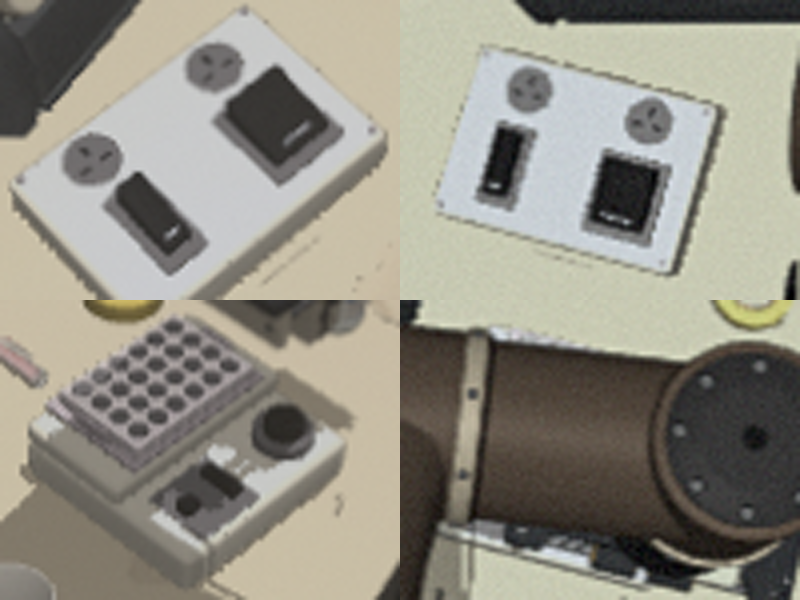

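Both rockers are over: both near marks are low and both far ends are raised. The mixer's keys are untouched, so next I'll press the round key.

Request:
jog_arm(
  moves=[
    [[-1.3,0.1,3],0,0],
    [[0,0,3],0,0],
    [[0,0,1.5],0,0],
    [[0,0,0],0,0],
    [[0,0,0],0,0],
  ],
)

```text
time_s: 12.4
tcp_pos: [0.5033, -0.2495, 0.0957]
eef_rot: [-180.0, 0.1, 165.7]
contact_force: [-0.7, 0.5, 0.8]
gripper_width: 0.0007
gripper_force: 0.0
```

```bash
python3 -c "
from go import *
rel('pulse')"
```

```text
pulse xy [ 0.5022 -0.2515] tool cm [ 0.06 -0.22 -0.  ] tcp [ 0.5033 -0.2495  0.0957] yaw [-1.7999e+02  9.0000e-02  1.6572e+02] F [-0.7  0.5  0.8] t 12.4
```

Request:
jog_arm(
  moves=[
    [[0,-0.2,1.5],0,0],
    [[0,0,1],0,0],
    [[0,0,0.5],0,0],
    [[0,0,0.3],0,0],
    [[0,0,0],0,0],
  ],
)

```text
time_s: 13.02
tcp_pos: [0.5018, -0.2514, 0.0616]
eef_rot: [-180.0, -0.0, 165.7]
contact_force: [-1.9, 1.5, 4.6]
gripper_width: 0.0002
gripper_force: 2.3
```

Request:
jog_arm(
  moves=[
    [[0,0,0.2],0,0],
    [[0,0,0.1],0,0],
    [[0,0,0],0,0],
    [[0,0,0],0,0],
  ],
)

```text
time_s: 13.52
tcp_pos: [0.5019, -0.2515, 0.061]
eef_rot: [-180.0, 0.0, 165.7]
contact_force: [-8.2, 5.5, 24.3]
gripper_width: 0.0004
gripper_force: 12.1
```

```bash
python3 -c "
from go import *
rel('pulse');print(close_job())"
```

```text
pulse xy [ 0.5022 -0.2515] tool cm [-0.03  0.    0.  ] tcp [ 0.5019 -0.2515  0.061 ] yaw [-1.7997e+02  4.0000e-02  1.6573e+02] F [-8.2  5.5 24.3] t 13.525
the job is handed in; nothing more can be done
None
```

I pressed the wide rocker over, then the narrow one, and handed the job in at 13.5 s still holding the round pulse key at its stop with about 24 N; `close_job()` returned no verdict.

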